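# Free the stuck capsules and stow them in the sliding-door chest

## Task

Two or three coffee capsules are stuck in the sleeves of the capsule rack. Slide the chest's doors one behind the other to get the bamboo push stick from its bay, push every stuck capsule with it through its sleeve onto the ledge, and lay the stick back flat on its cork mat; then set the freed capsules on the floor of the chest's other bay, where the stock capsules are, and leave both doors fully closed. Do not reach for a capsule with the gripper while it is still in its sleeve, and leave the mug, the tumbler and the spoon where they are.

Things in the scene. Friction and masses are not known exactly. Their poses are not given: they have to be found in the camera images.
- chest: fixed bamboo chest, 240 mm deep (x), 400 mm wide (y), may be turned 0.12 rad. Origin: centre of its underside, z up. Side walls' top slopes from 52 mm high in front (-x) to 130 mm at the back, 91 mm at mid-depth; track strips along the front and back edges rise to 76 and 150 mm. An 8 mm divider at y = 0 parts the left bay (y 4 to 192 mm) from the right bay (y -192 to -4); opening 209 mm deep
- door_left (a joint): left clear sliding door over the left bay, upper track, m: 0 closed, up to 0.16 open as it slides to chest -y over the right door; the left bay is then open from y = 32 to 192 mm. Starts 0 to 0.03 ajar; 1.5 N slides it; stays where left. When the two openings add up to 0.168, a door's edge meets the other's bar and takes it along: opening one fully closes the other
- door_right (a joint): right clear sliding door over the right bay, lower track, m: 0 closed, up to 0.16 open as it slides to chest +y behind (under) the left door; the right bay is then open from y = -192 to -32 mm. Otherwise as the left door; its panel runs 12 mm lower. Panels are 6 mm thick
- door_left_handle (a point): middle of the top edge of the left door's upright bar handle: bamboo, 12 mm thick (chest y), 56 mm long (chest x, down the slope, in the rear half of the panel), standing 31 mm above the panel, 10 mm from the door's outer edge. Pinch it from above across y with the TCP at this point (fingertips then clear both panels) and drag along chest y
- door_right_handle (a point): the same for the right door: bar 12 mm thick, standing 45 mm above its lower panel, its top about as high as the left one's, so fingertips clear the left door's panel too
- toolmat: fixed cork mat 210 x 152 x 3 mm, floor of the bay where the push stick is kept (left or right); origin at the centre of its underside (112 mm from the chest's middle along y, 10 mm above the table), axes as the chest's
- stockmat: fixed bamboo liner 210 x 152 x 3 mm, floor of the other bay, where capsules are kept; origin at the centre of its underside, 10 mm above the table, axes as the chest's. Three fixed stock capsules (37 mm across, 28 mm tall) stand on it in a row by the back wall at x = 83 mm, y = -50, 0, 50 mm; the rest is free
- stick: push stick, loose, 180 mm long, about 60 g: a square wooden handle, 20 x 20 mm and 72 mm long (x = -54 to 18 mm), then a thinner round rod 14 mm across with a flat end (x = 18 to 126 mm). Origin on its axis, by its centre of mass; x along it towards the rod's end. Starts lying on its handle on the cork mat, roughly along chest x, rod to the back
- rack: fixed capsule rack: board 186 mm (x) by 190 mm (y), top 20 mm above the table, may be turned 0.15 rad. Three straight sleeves along y, centred at x = -62, 0, 62 mm, from y = -75 mm (entry, where the board ends) to y = 0 (exit), 42 mm wide, 34 mm high inside, open at both ends, clear roof, its top 57 mm above the table. Origin on the table below the middle sleeve's exit; push towards +y
- ledge (a point): middle of the rack's landing ledge, on its surface, 20 mm above the table and 55 mm past the exits: flat, level with the sleeves' floor, rack y 0 to 110 mm, with an 8 mm lip around its three outer sides
- strip (a point): underside of the sprung steel strip (10 mm wide, 68 mm long) that hangs in the roof of the middle sleeve; every sleeve has one, 25 mm above its floor when empty, yielding up to 5 mm, to clamp a capsule
- cap1: loose aluminium capsule: cylinder 32 mm across, 28 mm tall, with a rim 37 mm across, 2 mm thick at its foot; 15 g; origin at the centre of its underside, z up. Starts upright in the sleeve at rack x = -62 mm, centre 30 to 52 mm inside the exit, clamped by the spring strip (3 to 5 N along the sleeve moves it; once out it stands free). May be absent (None): that sleeve is empty
- cap2: loose aluminium capsule: cylinder 32 mm across, 28 mm tall, with a rim 37 mm across, 2 mm thick at its foot; 15 g; origin at the centre of its underside, z up. Starts upright in the sleeve at rack x = 0 mm, centre 30 to 52 mm inside the exit, clamped by the spring strip (3 to 5 N along the sleeve moves it; once out it stands free). May be absent (None): that sleeve is empty
- cap3: loose aluminium capsule: cylinder 32 mm across, 28 mm tall, with a rim 37 mm across, 2 mm thick at its foot; 15 g; origin at the centre of its underside, z up. Starts upright in the sleeve at rack x = 62 mm, centre 30 to 52 mm inside the exit, clamped by the spring strip (3 to 5 N along the sleeve moves it; once out it stands free). May be absent (None): that sleeve is empty
- mug: bystander: loose white mug in a black band, 84 mm across, 95 mm tall; origin at its foot
- tumbler: bystander: loose glass tumbler with sugar sticks, 72 mm across, sticks up to 120 mm high; origin at its foot
- spoon: bystander: loose steel coffee spoon, 140 mm, lying flat; origin under its middle

How it is judged (in metres and radians):
On the way, in this order (a step that is already met when the one before it is completed fails the run):
1. a door has been slid at least 10 cm past the other (value of joint any of door_left, door_right above 0.1 m), for 0.1 s.
2. the push stick is lifted out of the chest (height (world z) of stick above 0.15 m), for 0.1 s.
3. the stick pushes a capsule in its sleeve (((contact force between stick and cap1 above 0.3 N and y of cap1 in the frame of rack between -0.075 and 0.018 m and z of cap1 in the frame of rack below 0.035 m) or (contact force between stick and cap2 above 0.3 N and y of cap2 in the frame of rack between -0.075 and 0.018 m and z of cap2 in the frame of rack below 0.035 m) or (contact force between stick and cap3 above 0.3 N and y of cap3 in the frame of rack between -0.075 and 0.018 m and z of cap3 in the frame of rack below 0.035 m))).
At the end, for the whole second after the job is handed in: Both doors closed to within 10 mm; the stick lying flat on the cork mat in its bay; every capsule on the floor of the stock bay; all at rest (value of joint each of door_left, door_right below 0.01 m and x of stick in the frame of toolmat between -0.11 and 0.11 m and y of stick in the frame of toolmat between -0.106 and 0.106 m and z of stick in the frame of toolmat between 0 and 0.03 m and linear speed of each of stick, cap1, cap2, cap3 below 0.03 m/s and x of cap1 in the frame of stockmat between -0.11 and 0.11 m and y of cap1 in the frame of stockmat between -0.106 and 0.106 m and z of cap1 in the frame of stockmat between -0.005 and 0.027 m and x of cap2 in the frame of stockmat between -0.11 and 0.11 m and y of cap2 in the frame of stockmat between -0.106 and 0.106 m and z of cap2 in the frame of stockmat between -0.005 and 0.027 m and x of cap3 in the frame of stockmat between -0.11 and 0.11 m and y of cap3 in the frame of stockmat between -0.106 and 0.106 m and z of cap3 in the frame of stockmat between -0.005 and 0.027 m); the robot touches nothing.
It fails at once if the gripper touches a capsule that is still in its sleeve ((contact force between the fingers and cap1 above 1 N and y of cap1 in the frame of rack between -0.075 and -0.005 m and x of cap1 in the frame of rack between -0.088 and 0.088 m and z of cap1 in the frame of rack below 0.035 m) or (contact force between the fingers and cap2 above 1 N and y of cap2 in the frame of rack between -0.075 and -0.005 m and x of cap2 in the frame of rack between -0.088 and 0.088 m and z of cap2 in the frame of rack below 0.035 m) or (contact force between the fingers and cap3 above 1 N and y of cap3 in the frame of rack between -0.075 and -0.005 m and x of cap3 in the frame of rack between -0.088 and 0.088 m and z of cap3 in the frame of rack below 0.035 m)).
It fails at once if the mug, the tumbler or the spoon is pushed more than 3 cm or knocked over (distance of any of mug, tumbler, spoon from where it was at the start of the episode above 0.03 m or angle between any of mug, tumbler's own z axis and vertical above 0.5 rad).
Of cap1, cap2, cap3 only 2 to 3 are there at a start; the rules pass over those that are not, and their reading is None.
At some moment in a run one of cap1, cap2, cap3 may be knocked a few centimetres aside while the robot is not near it.
It also fails if it takes over 210 s, if anything falls off the work surface, if the arm or the gripper's body presses on something with over 40 N, if the wrist force passes 120 N, or if a joint passes its speed limit or range.

## Robot

A 6-joint arm with a two-finger parallel gripper is mounted at the origin on the work surface. World frame = base frame: x ahead of the robot, y to its left, z up, the work surface at z = 0. Lengths are in mm, angles in rad, forces in N, time in s.
With the tool pointing down it reaches from about 275 to 750 mm from the base axis. Payload 10.2 kg.
Tool frame: the origin (TCP) lies between the finger pads, 19 mm behind the fingertips; this is the grasp point; z points along the fingers, y is the line along which they close (so a half turn about z gives the same grasp; the last joint's range is limited). The gripper opens to 85 mm and grips with 20 to 120 N. Pads are 22 mm wide; open, the fingers measure 114 mm over their backs; the gripper's body (76 mm by 85 mm) begins 54 mm behind the grasp point. The pads swing forward as they close: fully open they stand 13 mm farther back than shut.
Start: joints at [-1.444, 0.313, 1.498, -0, 1.331, -0.223], TCP at [179.91, -493.218, 249.994] pointing down, gripper open.
Joint ranges: [-2.94, 2.94], [-0.97, 2.17], [0.19, 2.56], [-1.23, 4.37], [0.02, 3.11], [-2.88, 2.88]. Speed limits (rad/s): [2.39, 2.39, 3.01, 3.14, 3.14, 3.14].

## Interface

Orientations are given as a unit quaternion [w, x, y, z].
In Python, from rig import sense, capture, finish_job, regions_of, mark_of gives the robot as it stands.
- The arm moves only by the tool jog_arm, never from a script. Its argument "series" is text: rows parted by semicolons, each of 7 numbers parted by spaces: the shift along the tool's x, y, z in units of 0.4 m (1.0 is 0.4 m), then the turn, a rotation vector about the tool's x, y, z in units of pi/2 rad (1.0 is pi/2 rad), then the opening, from -1 (shut) to 1 (fully open). A call has 1 to 20 rows; each row is the pose to reach, as a shift and turn from the pose commanded when the call began, along the tool's axes at that moment; what a row does not reach only later rows make up. A row lasts 1/8 s, in which the tool goes at most 62.5 mm and 10.7 degrees, less where a joint would pass 70% of its speed; a pose out of reach is approached as far as the arm can. A call with a number of a shift or a turn outside -1 to 1 is refused whole. A call with a gripper value outside its range is refused whole. The fingers move at their own pace and stop on an object; "grip_force" is the grip in N (left out, the last holds). Time passes only in rows, so rows that repeat a pose let the fingers close. It gives the time, the measured TCP pose, the force, the opening and the grip force at its end, in the units of the state.
- sense(): the state, without advancing time (a new reading comes with each control period).
- capture(name): name is "scene" or "top" or "wrist"; returns a dict with "img" (400x640x3 uint8, red, green, blue), "intrinsics" (3x3 intrinsics, pixels), "R" (3x3) and "t" (3): a world point X has camera coordinates R X + t. Camera axes: x right, y down, z forward; pixel columns grow to the right and rows downward; lengths in mm; the calibration is good to about 2 mm. A picture is of the moment at which its call begins. There is no depth.
- finish_job(): hands the job in; it is judged then, once.
Trained networks look in a picture, given as the dict that the camera call returned (one of the last four; its "shot" number tells which), for a name from the list of things; names that differ only in an ending like _2 or _b are one class to them, and where a whole thing is asked for, a point or a joint stands for the part that bears it (a point fixed in the world has none). Each returns a list of dicts, best first, with "confidence" (0 to 1); they miss things now and then, are a little off and sometimes report something else, mostly with a low value. They report only what shows in the picture. A call takes as long as a camera call.
- regions_of(label, picture): "region" (400x640 bool, what is visible of it) and "point" ([row, column] in pixels, amid what is visible of it).
- mark_of(label, picture): "point" ([row, column] in pixels: a listed point, or the origin of a listed thing).
The state is a dict: "time_s": time; "joints": joint angles; "dq": joint speeds; "tau": joint torques, N m; "eef_pos": TCP position; "ee_rot": TCP orientation; "force": force on the tool from outside, world axes, zero at the start; "wrist_torque": the same for the moment, N m; "grip_width": opening from 0.0 (shut) to 1.0 (fully open); "grip_force": force on a finger pad.
Only numpy, scipy, OpenCV 4.12 (cv2) and the standard library are available. Lean on these libraries where they do the work, as an engineer would, in place of code of your own. Each camera call takes 0.05 s, during which the arm holds its last target. There are 200 camera calls.

## Working session

There is one attempt and no reset: what is moved stays moved. The work goes in short steps, Python scripts to look and compute and a tool call to move; the robot and the scene stay as the last step left them, time stands still between calls to the robot, and variables do not carry over. Pictures are saved under pics/ and viewed, at most 14 in all, crops included, and the job is handed in when it is done.

Besides the shell and the picture viewer there is one more tool, called after ">>>" as name(argument=value, ...) on one line, values as JSON. jog_arm: Moves the arm, as the interface text tells. Shifts and turns lie within -1 to 1; 1 stands for 0.4 m of shift or pi/2 rad of turn. Its arguments: {"type":"object","properties":{"series":{"type":"string"},"grip_force":{"type":"number"}},"required":["series"]}

```bash
mkdir -p pics; ls; cat > h.py <<'E'
import numpy as np, cv2
from rig import *
def save(c,n): cv2.imwrite(f'pics/{n}.png',c['img'][:,:,::-1])
def ray(c,p):
    K,R,t=map(np.array,(c['intrinsics'],c['R'],c['t']))
    d=R.T@np.linalg.solve(K,[p[1],p[0],1]); return -R.T@t,d/np.linalg.norm(d)
def atz(c,p,z):
    o,d=ray(c,p); return o+d*(z-o[2])/d[2]
def tri(rs):
    A=0;b=0
    for o,d in rs:
        P=np.eye(3)-np.outer(d,d);A=A+P;b=b+P@o
    X=np.linalg.solve(A,b)
    return X,max(np.linalg.norm((np.eye(3)-np.outer(d,d))@(X-o)) for o,d in rs)
def proj(c,X):
    K,R,t=map(np.array,(c['intrinsics'],c['R'],c['t']))
    q=K@(R@np.array(X,float)+t); return q[1]/q[2],q[0]/q[2]
E
python3 - <<'E'
from h import *
cs={n:capture(n) for n in('scene','top')}
for n,c in cs.items(): save(c,n+'0'); print(n,c['t'],ray(c,(200,320)))
for l in 'chest door_left_handle door_right_handle toolmat stockmat stick rack ledge strip cap1 cap2 cap3 mug tumbler spoon'.split():
    rs=[]
    for n,c in cs.items():
        m=mark_of(l,c)
        for q in m[:4 if l.startswith('cap') else 1]: print(l,n,np.round(q['point']),round(q['confidence'],2),np.round(atz(c,q['point'],20)) )
        if m: rs.append(ray(c,m[0]['point']))
    if len(rs)==2: print('   tri',l,*[np.round(v,1) for v in tri(rs)])
print(sense())
E
```

```text
pics
scene [ 311.31965805 -218.8847351  1443.46285968] (array([1171.01171728,  534.95154861,  755.6281378 ]), array([-0.61065604, -0.48036742, -0.62956044]))
top [ 58.42944003 628.07709016 968.77025152] (array([ 404.44637267,   84.95517233, 1079.63715256]), array([ 2.24679624e-01,  7.27798516e-04, -9.74432418e-01]))
chest scene [255. 367.] 0.9 [564. 223.  20.]
chest top [240. 268.] 0.58 [537. 214.  20.]
   tri chest [541.4 214.4  -5.5] 3.1
door_left_handle scene [254. 432.] 0.61 [449. 357.  20.]
door_left_handle top [211. 192.] 0.76 [601. 420.  20.]
   tri door_left_handle [576.1 384.4 147.1] 4.3
door_right_handle scene [195. 312.] 0.61 [454. -64.  20.]
door_right_handle top [214. 332.] 0.79 [614.  52.  20.]
   tri door_right_handle [588.5  53.  159.3] 3.6
rack scene [194. 280.] 0.66 [ 515. -147.   20.]
rack top [271. 420.] 0.66 [ 477. -178.   20.]
   tri rack [ 479.1 -186.6  -20.4] 1.8
ledge scene [193. 292.] 0.92 [ 489. -122.   20.]
ledge top [268. 398.] 0.64 [ 482. -123.   20.]
   tri ledge [ 483.3 -125.4   14.4] 1.3
mug scene [250. 240.] 0.64 [768. -60.  20.]
mug top [165. 375.] 
[... 320 characters left out ...]
6] 5.2
{'time_s': 1.6, 'joints': array([-1.44438871e+00,  3.12927155e-01,  1.49767521e+00,  3.35908640e-06,
        1.33101864e+00, -2.23379086e-01]), 'dq': array([-0.00046521,  0.00032726,  0.00066047,  0.00067503,  0.0029137 ,
        0.00046985]), 'tau': array([-1.43703068e-05, -4.12167013e+01, -2.59899276e+01, -1.88344529e-04,
        4.85339642e-04, -4.51464615e-06]), 'eef_pos': array([ 179.91734297, -493.22147014,  249.98961732]), 'ee_rot': array([-1.40795149e-05,  9.84745171e-01,  1.74002725e-01,  2.31659780e-06]), 'force': array([ 0.08791966,  0.25578639, -0.32984594]), 'wrist_torque': array([-0.00202521,  0.01270459,  0.01627813]), 'grip_force': 0.0, 'grip_width': 0.999053865609811}
```

View pics/top0.png

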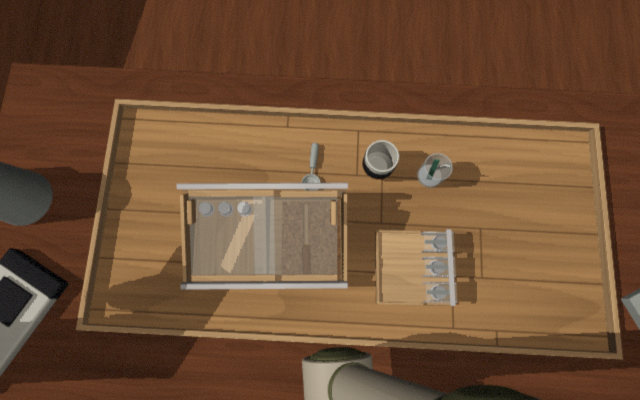

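View pics/scene0.png

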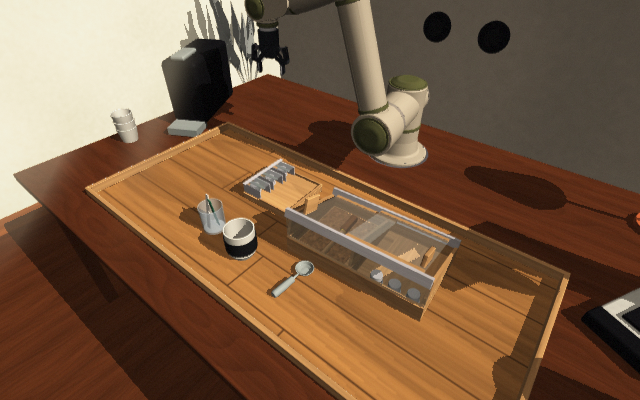

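The top view shows the chest with its stock bay left (+y) and the cork mat with the stick right (stick at about row 238, col 307). The rack is at right with its sleeves at cols 425–455, probably with capsules in all three. The mug, tumbler and spoon are behind it.

I'll move the wrist camera over the rack and square the tool to the world.

>>> jog_arm(series="0.955 -0.645 -0.375 0 0 0.223 1;0.955 -0.645 -0.375 0 0 0.223 1;0.955 -0.645 -0.375 0 0 0.223 1;0.955 -0.645 -0.375 0 0 0.223 1;0.955 -0.645 -0.375 0 0 0.223 1;0.955 -0.645 -0.375 0 0 0.223 1;0.955 -0.645 -0.375 0 0 0.223 1;0.955 -0.645 -0.375 0 0 0.223 1;0.955 -0.645 -0.375 0 0 0.223 1;0.955 -0.645 -0.375 0 0 0.223 1;0.955 -0.645 -0.375 0 0 0.223 1;0.955 -0.645 -0.375 0 0 0.223 1;0.955 -0.645 -0.375 0 0 0.223 1")

```text
time_s: 3.22
eef_pos: [450.2, -120.3, 399.9]
ee_rot: [-0.0, 1.0, -0.001, -0.0]
force: [0.5, 0.1, 0.9]
grip_width: 0.997
grip_force: 0.0
```

```bash
cat > look.py <<'E'
import sys,pickle
from h import *
c=capture('wrist'); save(c,sys.argv[1]); pickle.dump(c,open(sys.argv[1]+'.pkl','wb'))
s=sense(); print(s['time_s'],s['eef_pos'],s['ee_rot'],ray(c,(200,320)))
for l in sys.argv[2:]:
    for q in mark_of(l,c)[:4]: print(l,np.round(q['point'],1),round(q['confidence'],2),np.round(atz(c,q['point'],20)))
E
python3 look.py w1 rack ledge strip cap1 cap2 cap3 stick door_right_handle
```

```text
3.275 [ 450.2076272  -120.24859548  399.96426484] [-3.53916685e-06  9.99999821e-01 -5.97910638e-04 -2.89598055e-05] (array([ 527.66163528, -120.70130868,  524.45852637]), array([-0.29263604, -0.00180058, -0.95622221]))
rack [133.2 353.4] 0.91 [ 493. -179.   20.]
ledge [133.1 322.5] 0.84 [ 493. -126.   20.]
door_right_handle [ 51.2 165.6] 0.71 [618. 122.  20.]
```

View pics/w1.png

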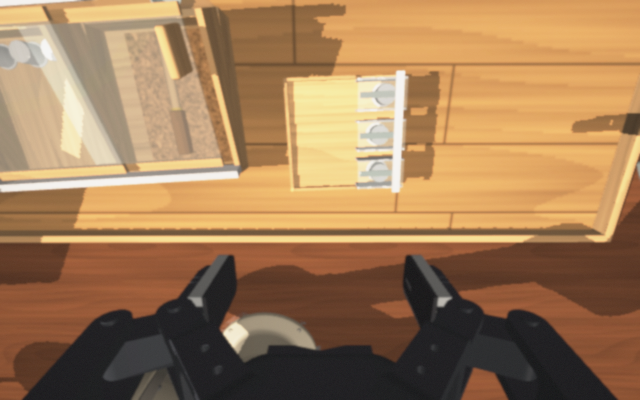

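All three sleeves hold capsules (rows 95, 132 and 170, col about 378). The ledge is on the left, and the entry bar is at col 400. Next I'll look at the chest.

>>> jog_arm(series="0 -0.75 0 0 0 0 1;0 -0.75 0 0 0 0 1;0 -0.75 0 0 0 0 1;0 -0.75 0 0 0 0 1;0 -0.75 0 0 0 0 1;0 -0.75 0 0 0 0 1;0 -0.75 0 0 0 0 1;0 -0.75 0 0 0 0 1")

```text
time_s: 4.68
eef_pos: [450.7, 179.0, 400.1]
ee_rot: [0.0, 1.0, -0.001, 0.0]
force: [0.4, -0.3, 1.1]
grip_width: 1.001
grip_force: 0.0
```

```bash
python3 look.py w2 chest stick toolmat stockmat door_right_handle door_left_handle
```

```text
4.725 [450.70588834 179.0450396  400.06798806] [ 4.03874531e-05  9.99999329e-01 -1.15676778e-03  4.95659611e-05] (array([528.19061974, 178.60974977, 524.59160994]), array([-0.29244244, -0.00172461, -0.95628157]))
chest [108.3 294.3] 0.75 [534. 221.  20.]
door_right_handle [ 55.1 428.8] 0.94 [613.   6.  20.]
door_left_handle [ 71.6 145.2] 0.93 [590. 459.  20.]
```

View pics/w2.png

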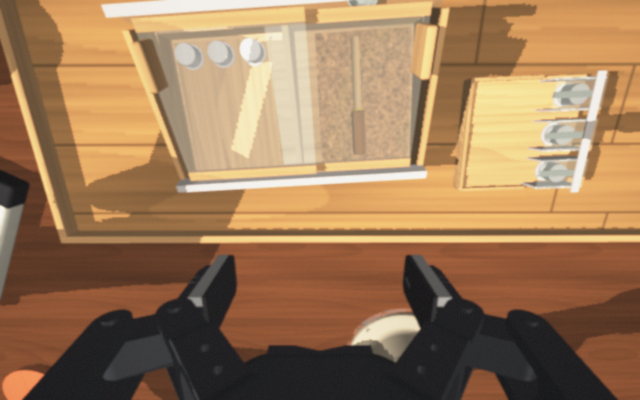

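```bash
cat > fit.py <<'E'
from h import *
import pickle
from scipy.optimize import least_squares
w1,w2=[pickle.load(open(f'{n}.pkl','rb')) for n in('w1','w2')]
t=capture('top'); s=capture('scene')
def hd(l,cs): 
    r=[(c,mark_of(l,c)[0]['point']) for c in cs]; return r
R=hd('door_right_handle',[t,s])+[(w1,(51.2,165.6)),(w2,(55.1,428.8))]
L=hd('door_left_handle',[t,s])+[(w2,(71.6,145.2))]
for n,q in(('R',R),('L',L)):
    print(n,*[np.round(v,1) for v in tri([ray(*a) for a in q])], 'wrist/top only',*[np.round(v,1) for v in tri([ray(*a) for a in q if a[0] is not s])])
C={'FL':[(t,(287,181)),(w2,(188,180))],'FR':[(t,(286,347)),(w2,(174,426))]}
for n,q in C.items(): print(n,*[np.round(v,1) for v in tri([ray(*a) for a in q])],[np.round(atz(*a,76)) for a in q])
for p in((187,178),(186,347)): print('B',np.round(atz(t,p,150)))
# stick: w2 ends
for n,p in(('handle end',(154,359)),('handle/rod',(110,359)),('rod end',(37,356))): print(n,np.round(atz(w2,p,23)))
for n,p in(('handle end',(246,307)),('rod end',(205,306))): print(n,np.round(atz(t,p,23)))
# rack in w1
for n,p,z in(('L+x',(79,286),28),('L-x',(190,292),28),('E+x',(71,405),57),('E-x',(192,400),57)): print(n,np.round(atz(w1,p,z),1))
E
python3 fit.py
```

```text
R [604.9  36.4 164.9] 71.0 wrist/top only [589.8  55.9 159.7] 4.9
L [573.2 386.8 149.3] 4.6 wrist/top only [571.4 376.9 167. ] 0.5
FL [405.3 414.1  53.4] 0.2 [array([405., 407.,  76.]), array([411., 403.,  76.])]
FR [430.3   8.3  67.5] 2.5 [array([428.,  10.,  76.]), array([434.,  10.,  76.])]
B [632. 418. 150.]
B [656.  24. 150.]
handle end [458. 110.  23.]
handle/rod [531. 113.  23.]
rod end [638. 122.  23.]
handle end [525. 113.  23.]
rod end [633. 122.  23.]
L+x [577.2 -67.3  28. ]
L-x [394.4 -71.7  28. ]
E+x [ 585.3 -247.9   57. ]
E-x [ 398.7 -256.2   57. ]
```

>>> jog_arm(series="0.347 0.3075 0.425 0 0 -0.038 1;0.347 0.3075 0.425 0 0 -0.038 1;0.347 0.3075 0.425 0 0 -0.038 1;0.347 0.3075 0.425 0 0 -0.038 1;0.347 0.3075 0.425 0 0 -0.038 1;0.347 0.3075 0.425 0 0 -0.038 1;0.347 0.3075 0.425 0 0 -0.038 1")

```text
time_s: 6.2
eef_pos: [589.2, 57.9, 231.7]
ee_rot: [0.0, 1.0, 0.03, 0.001]
force: [-0.5, 0.1, -0.2]
grip_width: 0.998
grip_force: 0.0
```

```bash
python3 look.py w3 door_right_handle stick; python3 -c "
from h import *
import pickle
w=[pickle.load(open(n+'.pkl','rb')) for n in('w1','w2','w3')]
q=mark_of('door_right_handle',capture('wrist'))
print(q[0]['point'],proj(w[2],(589.5,56,160)),[np.round(atz(w[2],q[0]['point'],z)) for z in (155,160,165)])
print(tri([ray(w[0],(51.2,165.6)),ray(w[1],(55.1,428.8)),ray(w[2],q[0]['point'])]))"
```

```text
6.25 [589.15238348  57.8226282  231.62462654] [1.38396099e-04 9.99544009e-01 3.01678839e-02 1.28588992e-03] (array([666.20060953,  62.26217684, 356.44688135]), array([-0.28924997, -0.02005922, -0.95704341]))
door_right_handle [221.8 323.7] 0.71 [536.  49.  20.]
door_right_handle [208.4 193.3] 0.18 [544. 210.  20.]
[219.2, 324.4] (np.float64(222.82197499278314), np.float64(321.44515871687406)) [array([591.,  54., 155.]), array([592.,  54., 160.]), array([594.,  54., 165.])]
(array([591.79513979,  53.9803396 , 160.08990511]), np.float64(2.015650974812375))
```

View pics/w3.png

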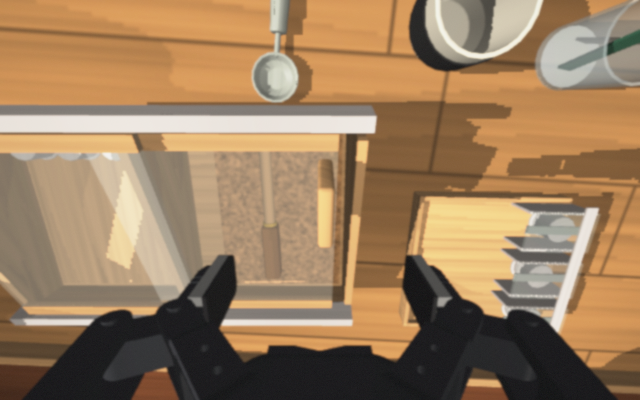

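Handle is between the fingers laterally (row 205, col 325). Descend and pinch.

>>> jog_arm(series="0 0.004 0.1 0 0 0 0.3;0 0.004 0.18 0 0 0 0;0 0.004 0.18 0 0 0 0;0 0.004 0.18 0 0 0 -0.3;0 0.004 0.18 0 0 0 -1;0 0.004 0.18 0 0 0 -1;0 0.004 0.18 0 0 0 -1;0 0.004 0.18 0 0 0 -1;0 0.004 0.18 0 0 0 -1;0 0.004 0.18 0 0 0 -1", grip_force=40)

```text
time_s: 7.7
eef_pos: [590.0, 55.3, 159.7]
ee_rot: [0.0, 1.0, 0.03, 0.002]
force: [-1.4, -0.3, 7.3]
grip_width: 0.125
grip_force: 42.3
```

>>> jog_arm(series="0 -0.05 0 0 0 0 -1;0 -0.1 0 0 0 0 -1;0 -0.15 0 0 0 0 -1;0 -0.2 0 0 0 0 -1;0 -0.25 0 0 0 0 -1;0 -0.3 0 0 0 0 -1;0 -0.335 0 0 0 0 -1;0 -0.345 0 0 0 0 -1;0 -0.345 0 0 0 0 -1;0 -0.345 0 0 0 0 -1")

```text
time_s: 8.95
eef_pos: [581.9, 193.6, 159.8]
ee_rot: [-0.0, 1.0, 0.03, 0.002]
force: [0.9, 2.1, 5.7]
grip_width: 0.13
grip_force: 42.2
```

>>> jog_arm(series="0 0 0 0 0 0 0.2;0 0 0 0 0 0 0.2;0 0 -0.1 0 0 0 1;0 0 -0.2 0 0 0 1;-0.224 0.188 -0.2 0 0 0 1;-0.224 0.188 -0.2 0 0 0 1;-0.224 0.188 -0.2 0 0 0 1;-0.224 0.188 -0.2 0 0 0 1;-0.224 0.188 -0.2 0 0 0 1")

```text
time_s: 10.07
eef_pos: [496.9, 113.3, 237.9]
ee_rot: [-0.0, 1.0, 0.03, 0.0]
force: [-0.8, 1.1, -0.3]
grip_width: 1.004
grip_force: 0.0
```

```bash
python3 look.py w4 stick toolmat door_right_handle door_left_handle; python3 -c "
from h import *
t=capture('top')
for l in ['stick','door_right_handle','door_left_handle']:
  for q in mark_of(l,t)[:1]: print(l,q, atz(t,q['point'],23 if l=='stick' else 160))
r=regions_of('stick',capture('wrist'));
if r: 
  p=np.argwhere(r[0]['region']); m=p.mean(0); print(m, np.linalg.svd(p-m,full_matrices=False)[2][0], p.min(0),p.max(0))"
```

```text
10.125 [496.7515792  113.29492351 237.79883202] [-2.28343331e-05  9.99550706e-01  2.99730457e-02 -3.94004700e-05] (array([574.18022312, 117.63925484, 362.4554206 ]), array([-0.29163483, -0.019699  , -0.95632687]))
stick [168.1 318.8] 0.87 [510. 115.  20.]
toolmat [136.7 333. ] 0.9 [548. 100.  20.]
door_right_handle [ 90.6 205.9] 0.73 [589. 245.  20.]
stick {'point': [249.7, 304.5], 'confidence': 0.43} [515.16923334 118.88832468  23.        ]
door_left_handle {'point': [212.5, 186.8], 'confidence': 0.98} [571.30827539 386.86530003 160.        ]
[133.72186006 318.1095176 ] [0.99976816 0.02153209] [ 47 310] [210 327]
```

View pics/w4.png

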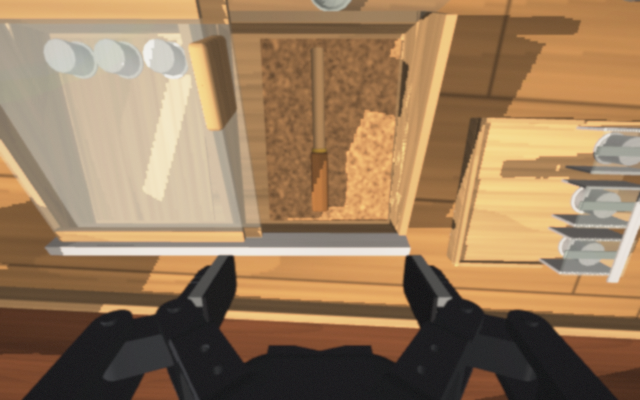

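Right bay is open; stick at col 319 directly in line with the jaws (rows 47–213). Descend and grip; TCP stops at z=35 so the tips clear the mat.

>>> jog_arm(series="0 0 0.15 0 0 0 0.3;0 0 0.3 0 0 0 0.1;0 0 0.42 0 0 0 0;0 0 0.48 0 0 0 0;0 0 0.508 0 0 0 0;0 0 0.508 0 0 0 0;0 0 0.508 0 0 0 -1;0 0 0.508 0 0 0 -1;0 0 0.508 0 0 0 -1;0 0 0.508 0 0 0 -1;0 0 0.508 0 0 0 -1", grip_force=60)

```text
time_s: 12.0
eef_pos: [497.0, 112.8, 36.1]
ee_rot: [0.0, 1.0, 0.03, 0.001]
force: [-0.8, 0.2, 6.2]
grip_width: 0.213
grip_force: 59.4
```

>>> jog_arm(series="0 0 -0.06 0 0 0 -1;0 0 -0.16 0 0 0 -1;0 0 -0.31 0 0 0 -1;0 0 -0.46 0 0 0 -1;0 0 -0.56 0 0 0 -1;0 0 -0.56 0 0 0 -1;0 0.2 -0.56 0 0 -0.11 -1;-0.02 0.4 -0.56 0 0 -0.22 -1;-0.04 0.55 -0.56 0 0 -0.33 -1;-0.06 0.7 -0.56 0 0 -0.44 -1;-0.08 0.8 -0.56 0 0 -0.55 -1;-0.08 0.9 -0.56 0 0 -0.66 -1;-0.08 0.98 -0.56 0 0 -0.77 -1;-0.08 0.98 -0.56 0 0 -0.88 -1;-0.08 0.98 -0.56 0 0 -0.984 -1;-0.08 0.98 -0.56 0 0 -0.984 -1;-0.08 0.98 -0.56 0 0 -0.984 -1;-0.08 0.98 -0.56 0 0 -0.984 -1")

```text
time_s: 14.25
eef_pos: [487.4, -280.2, 258.7]
ee_rot: [-0.0, 0.696, 0.718, -0.0]
force: [0.2, -0.6, -1.0]
grip_width: 0.215
grip_force: 58.7
```

```bash
python3 look.py w5 rack ledge strip cap1 cap2 cap3 stick
```

```text
14.3 [ 487.44815192 -280.28025665  258.73053853] [-2.47184108e-05  6.95402972e-01  7.18620001e-01  1.09921132e-05] (array([ 485.3518256 , -203.4800394 ,  383.17777891]), array([ 0.01250804, -0.29228227, -0.95625029]))
rack [ 91.8 323.8] 0.69 [ 490. -181.   20.]
ledge [ 39.7 325.8] 0.91 [ 490. -126.   20.]
stick [239.9 319.4] 0.59 [ 491. -372.   20.]
```

View pics/w5.png

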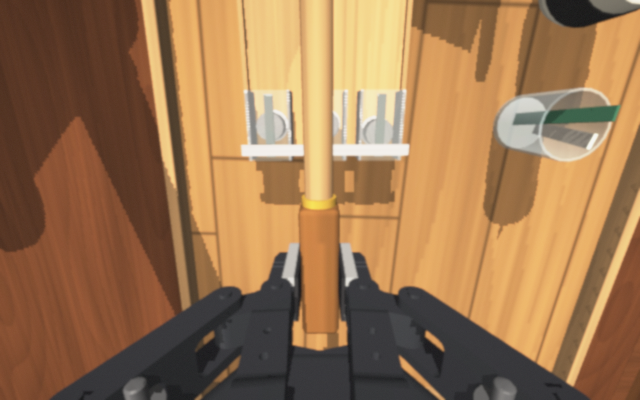

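```bash
python3 - <<'E'
from h import *
import pickle
w=pickle.load(open('w5.pkl','rb')); w1=pickle.load(open('w1.pkl','rb'))
s=sense(); print(s['eef_pos'],s['joints'])
im=w['img'].astype(int)
for p,z in(((150,241),57),((150,409),57),((150,325),57),((127,271),46),((130,377),46)): print(p,atz(w,p,z).round(1))
for r in (5,60,120,180):
    g=im[r]; d=np.abs(np.diff(g.sum(1))); print(r,[int(i) for i in np.argsort(d)[::-1][:8]])
for p in((5,316.5),(190,318.5),(215,319),(300,319.5)): print(p,atz(w,p,247.).round(1))
for p in((95,380),(132,377),(170,376)): print('w1 cap',atz(w1,p,46).round(1))
E
python3 - <<'E'
import cv2;im=cv2.imread('pics/w5.png');cv2.imwrite('pics/w5z.png',cv2.resize(im[0:220,230:420],None,fx=2.7,fy=2.7,interpolation=2))
E
```

```text
[ 487.43809119 -280.39983615  258.78995756] [-7.30352145e-01  3.89749825e-01  1.36719676e+00  1.99150979e-05
  1.38465588e+00 -7.64247174e-01]
(150, 241) [ 398.9 -247.5   57. ]
(150, 409) [ 587.5 -241.1   57. ]
(150, 325) [ 493.2 -244.3   57. ]
(127, 271) [ 431.2 -221.9   46. ]
(130, 377) [ 551.7 -221.1   46. ]
5 [141, 241, 154, 243, 412, 153, 405, 332]
60 [160, 148, 245, 247, 161, 401, 332, 149]
120 [289, 168, 290, 544, 167, 156, 359, 249]
180 [175, 176, 174, 169, 170, 618, 619, 164]
(5, 316.5) [ 482.8 -162.1  247. ]
(190, 318.5) [ 486.2 -240.   247. ]
(215, 319) [ 486.9 -253.   247. ]
(300, 319.5) [ 488.9 -303.1  247. ]
w1 cap [ 552.4 -215.    46. ]
w1 cap [ 496.3 -213.7   46. ]
w1 cap [ 434.1 -215.8   46. ]
```

View pics/w5z.png

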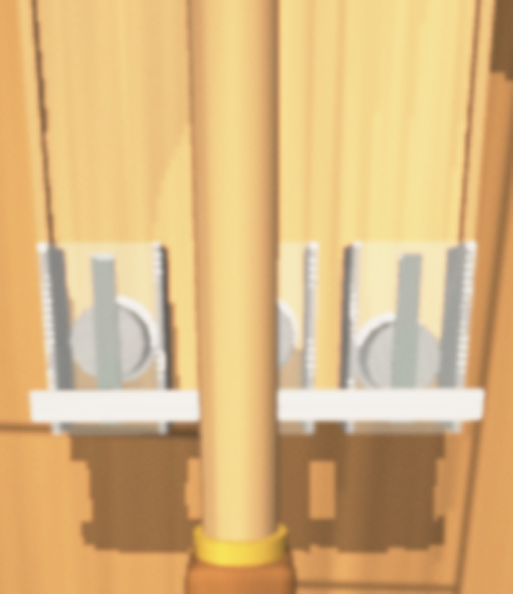

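The stick is held straight along the sleeves. The entry walls end at about row 160, the sleeve mids are at cols 269, 325 and 382, and the capsules are at rows 125–130. Moving to line up in front of the middle sleeve.

>>> jog_arm(series="-0.12 0.006 0 0 0 0.008 -1;-0.24 0.012 0 0 0 0.008 -1;-0.348 0.017 0.05 0 0 0.008 -1;-0.348 0.017 0.2 0 0 0.008 -1;-0.348 0.017 0.35 0 0 0.008 -1;-0.348 0.017 0.47 0 0 0.008 -1;-0.348 0.017 0.534 0 0 0.008 -1;-0.348 0.017 0.534 0 0 0.008 -1;-0.348 0.017 0.534 0 0 0.008 -1;-0.348 0.017 0.534 0 0 0.008 -1")

```text
time_s: 15.9
eef_pos: [499.5, -419.9, 46.9]
ee_rot: [0.001, 0.699, 0.715, -0.0]
force: [-0.3, -0.5, -0.6]
grip_width: 0.218
grip_force: 58.8
```

```bash
python3 look.py w6; python3 - <<'E'
from h import *
import cv2,pickle
w=pickle.load(open('w6.pkl','rb'))
s=capture('scene')
O=np.array([490.5,-178]);ex=np.array([.9994,.034]);ey=np.array([-.034,.9994])
im=w['img'][:,:,::-1].copy()
for k in(-1,0,1):
  for z in(20,32,54):
    a,b=[proj(w,[*(O+62*k*ex+y*ey),z])[::-1] for y in(-75,0)]
    cv2.line(im,tuple(int(round(v)) for v in a),tuple(int(round(v)) for v in b),(0,0,255) if z==32 else (255,0,0),1)
z1=cv2.resize(im[0:250,200:440],None,fx=2,fy=2,interpolation=2)
z2=cv2.resize(s['img'][150:225,220:330,::-1],(310,210),interpolation=2)
o=np.zeros((500,800,3),np.uint8);o[:500,:480]=z1;o[:210,485:795]=z2
cv2.imwrite('pics/w6m.png',o)
E
```

```text
15.95 [ 499.37934005 -419.73753112   46.598297  ] [ 1.10187961e-03  6.99451987e-01  7.14678733e-01 -1.11132189e-04] (array([ 498.01688194, -342.80541202,  171.21921133]), array([ 0.01110025, -0.29449938, -0.9555872 ]))
```

View pics/w6m.png

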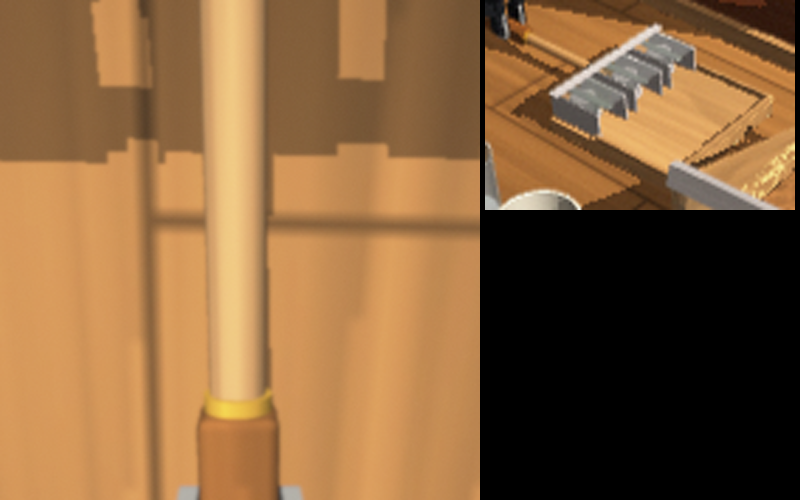

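The scene inset shows the rod just short of the middle sleeve and in line with it. Pushing slowly.

>>> jog_arm(series="0.03 0 0 0 0 0 -1;0.06 0 0 0 0 0 -1;0.08 0 0 0 0 0 -1;0.1 0 0 0 0 0 -1;0.115 0 0 0 0 0 -1;0.13 0 0 0 0 0 -1")

```text
time_s: 16.75
eef_pos: [498.0, -367.7, 45.5]
ee_rot: [0.001, 0.7, 0.715, -0.0]
force: [0.4, -3.8, -0.6]
grip_width: 0.217
grip_force: 58.8
```

```bash
cat > chk.py <<'E'
from h import *
import cv2,sys
s=capture('scene');t=capture('top')
z2=cv2.resize(s['img'][150:225,220:330,::-1],None,fx=3.6,fy=3.6,interpolation=2)
z1=cv2.resize(t['img'][215:320,355:470,::-1],None,fx=3.4,fy=3.4,interpolation=2)
o=np.zeros((360,800,3),np.uint8);o[:z2.shape[0],:z2.shape[1]]=z2;o[:z1.shape[0],400:400+z1.shape[1]]=z1
cv2.imwrite('pics/'+sys.argv[1],o); q=sense(); print(q['eef_pos'],q['force'],q['wrist_torque'],q['ee_rot'])
E
python3 chk.py k1.png
```

```text
[ 497.92857409 -367.04527984   45.35798083] [ 0.80587894 -0.28217519 -0.29941503] [-0.03139635 -0.06904174  0.0360149 ] [1.44045405e-04 6.99431495e-01 7.14699631e-01 1.63445448e-05]
```

A 3.8 N push with no side force: that's the capsule. Continue until it is well out.

>>> jog_arm(series="0.02 0 0 0 0 0 -1;0.04 0 0 0 0 0 -1;0.06 0 0 0 0 0 -1;0.08 0 0 0 0 0 -1;0.1 0 0 0 0 0 -1;0.12 0 0 0 0 0 -1;0.14 0 0 0 0 0 -1;0.155 0 0 0 0 0 -1;0.17 0 0 0 0 0 -1;0.18 0 0 0 0 0 -1;0.19 0 0 0 0 0 -1;0.2 0 0 0 0 0 -1;0.2 0 0 0 0 0 -1;0.2 0 0 0 0 0 -1")

```text
time_s: 18.6
eef_pos: [496.1, -287.4, 45.2]
ee_rot: [0.0, 0.699, 0.715, -0.0]
force: [-1.2, -0.4, -0.4]
grip_width: 0.215
grip_force: 58.8
```

```bash
python3 chk.py k2.png; python3 -c "
from h import *
for n in('scene','top'):
  c=capture(n)
  for l in('cap1','cap2','cap3'):
    for q in regions_of(l,c)[:4]: print(n,l,np.round(q['point']),round(q['confidence'],2),atz(c,q['point'],34).round(),q['region'].sum())"
```

```text
[ 496.10574966 -287.44873866   45.17883875] [-0.11519545 -0.09599628 -0.59718291] [ 0.00029978  0.02675764 -0.00091849] [ 7.43191119e-06  6.99516659e-01  7.14616292e-01 -2.11265796e-06]
top cap1 [172. 433.] 0.48 [ 736. -209.   34.] 857
top cap2 [172. 433.] 0.48 [ 736. -209.   34.] 857
top cap3 [172. 433.] 0.48 [ 736. -209.   34.] 857
```

View pics/k2.png

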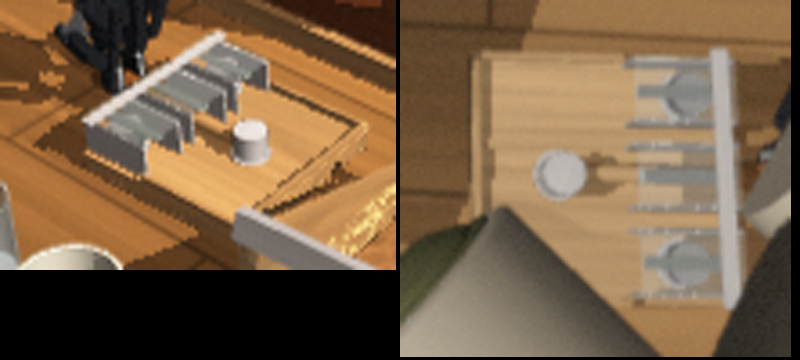

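Middle capsule stands free on the ledge (top crop 560,175). Retract and line up on the x=+62 sleeve, starting to push.

>>> jog_arm(series="-0.1 0 0 0 0 0 -1;-0.22 0 0 0 0 0 -1;-0.335 0 0 0 0 0 -1;-0.335 0 0 0 0 0 -1;-0.335 0.08 0 0 0 0 -1;-0.335 0.155 0 0 0 0 -1;-0.335 0.155 0 0 0 0 -1;-0.335 0.155 0 0 0 0 -1;-0.3 0.155 0 0 0 0 -1;-0.26 0.155 0 0 0 0 -1;-0.23 0.155 0 0 0 0 -1;-0.2 0.155 0 0 0 0 -1")

```text
time_s: 20.6
eef_pos: [559.7, -365.8, 45.7]
ee_rot: [0.001, 0.7, 0.715, -0.0]
force: [0.6, -3.9, -0.1]
grip_width: 0.217
grip_force: 58.9
```

>>> jog_arm(series="0.02 0 0 0 0 0 -1;0.04 0 0 0 0 0 -1;0.06 0 0 0 0 0 -1;0.08 0 0 0 0 0 -1;0.1 0 0 0 0 0 -1;0.12 0 0 0 0 0 -1;0.14 0 0 0 0 0 -1;0.155 0 0 0 0 0 -1;0.17 0 0 0 0 0 -1;0.18 0 0 0 0 0 -1;0.19 0 0 0 0 0 -1;0.2 0 0 0 0 0 -1;0.2 0 0 0 0 0 -1")

```text
time_s: 22.22
eef_pos: [558.1, -285.8, 45.2]
ee_rot: [-0.0, 0.699, 0.715, 0.0]
force: [0.4, -0.3, -0.5]
grip_width: 0.216
grip_force: 58.9
```

>>> jog_arm(series="-0.1 0 0 0 0 0 -1;-0.22 0 0 0 0 0 -1;-0.335 0 0 0 0 0 -1;-0.335 0 0 0 0 0 -1;-0.335 -0.1 0 0 0 0 -1;-0.335 -0.2 0 0 0 0 -1;-0.335 -0.31 0 0 0 0 -1;-0.335 -0.31 0 0 0 0 -1;-0.335 -0.31 0 0 0 0 -1;-0.3 -0.31 0 0 0 0 -1;-0.26 -0.31 0 0 0 0 -1;-0.23 -0.31 0 0 0 0 -1;-0.2 -0.31 0 0 0 0 -1")

```text
time_s: 23.85
eef_pos: [436.2, -368.2, 45.5]
ee_rot: [0.001, 0.699, 0.715, -0.0]
force: [-0.1, -3.9, -0.4]
grip_width: 0.217
grip_force: 58.9
```

>>> jog_arm(series="0.02 0 0 0 0 0 -1;0.04 0 0 0 0 0 -1;0.06 0 0 0 0 0 -1;0.08 0 0 0 0 0 -1;0.1 0 0 0 0 0 -1;0.12 0 0 0 0 0 -1;0.14 0 0 0 0 0 -1;0.155 0 0 0 0 0 -1;0.17 0 0 0 0 0 -1;0.18 0 0 0 0 0 -1;0.19 0 0 0 0 0 -1;0.2 0 0 0 0 0 -1;0.2 0 0 0 0 0 -1")

```text
time_s: 25.48
eef_pos: [434.1, -288.4, 45.2]
ee_rot: [-0.0, 0.699, 0.715, 0.0]
force: [0.2, 0.3, -1.2]
grip_width: 0.212
grip_force: 59.0
```

```bash
python3 chk.py k3.png
```

```text
[ 434.16368596 -288.74864392   45.22540821] [ 0.09178093  0.08459246 -0.15311946] [-0.01610322 -0.0024746   0.01813955] [ 4.95547437e-05  6.99486317e-01  7.14645989e-01 -2.50926124e-06]
```

View pics/k3.png

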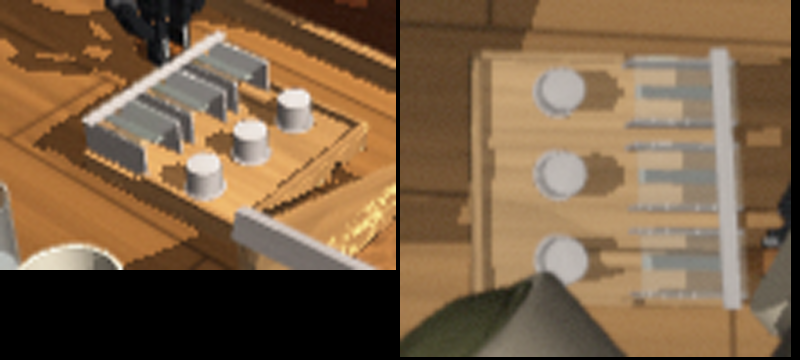

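All three capsules stand on the ledge. Take the stick back to the cork mat.

>>> jog_arm(series="-0.12 0 0 0 0 0 -1;-0.25 0 0 0 0 0 -1;-0.34 0 0 0 0 0 -1;-0.34 0 -0.1 0 0 0 -1;-0.34 0 -0.25 0 0 0 -1;-0.34 0 -0.4 0 0 0 -1;-0.3 0 -0.54 0 0 0 -1;-0.15 0.05 -0.54 0 0 0.1 -1;0 0.1 -0.54 0 0 0.2 -1;0.15 0.15 -0.54 0 0 0.31 -1;0.3 0.178 -0.54 0 0 0.42 -1;0.45 0.178 -0.54 0 0 0.53 -1;0.6 0.178 -0.54 0 0 0.64 -1;0.75 0.178 -0.54 0 0 0.75 -1;0.87 0.178 -0.54 0 0 0.86 -1;0.968 0.178 -0.54 0 0 0.977 -1;0.968 0.178 -0.54 0 0 0.977 -1;0.968 0.178 -0.54 0 0 0.977 -1;0.968 0.178 -0.54 0 0 0.977 -1")

```text
time_s: 27.95
eef_pos: [497.2, 99.0, 261.2]
ee_rot: [0.0, 1.0, 0.029, -0.0]
force: [0.4, 0.4, -0.3]
grip_width: 0.219
grip_force: 59.0
```

```bash
python3 look.py w7 stick toolmat
```

```text
28.0 [497.16410495  98.99875503 261.16529357] [ 4.34506004e-05  9.99593964e-01  2.84939012e-02 -4.49068293e-05] (array([574.53729371, 103.14614541, 385.66512149]), array([-0.29200492, -0.01916404, -0.9562248 ]))
stick [235.7 319.3] 0.83 [411.  94.  20.]
```

View pics/w7.png

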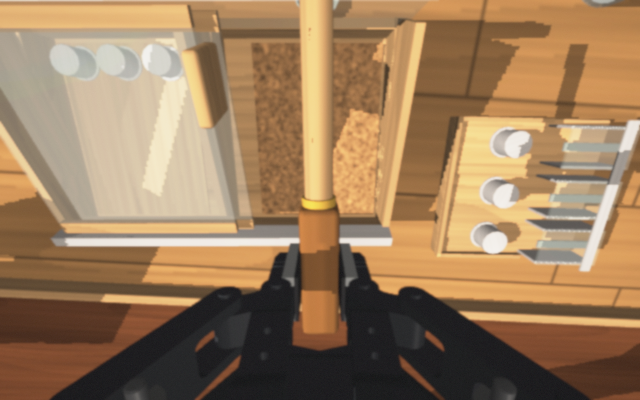

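>>> jog_arm(series="-0.008 -0.033 0 0 0 0 -1;-0.008 -0.033 0.15 0 0 0 -1;-0.008 -0.033 0.3 0 0 0 -1;-0.008 -0.033 0.44 0 0 0 -1;-0.008 -0.033 0.51 0 0 0 -1;-0.008 -0.033 0.545 0 0 0 -1;-0.008 -0.033 0.562 0 0 0 -1;-0.008 -0.033 0.562 0 0 0 -1;-0.008 -0.033 0.562 0 0 0 -1")

```text
time_s: 29.22
eef_pos: [493.5, 113.0, 37.3]
ee_rot: [0.0, 1.0, 0.029, 0.001]
force: [0.1, -0.3, -0.0]
grip_width: 0.218
grip_force: 59.1
```

>>> jog_arm(series="0 0 0.003 0 0 0 -0.3;0 0 0.003 0 0 0 0.1;0 0 0.003 0 0 0 0.2;0 0 -0.05 0 0 0 0.2;0 0 -0.2 0 0 0 0.2;0 0 -0.35 0 0 0 0.5;0 0 -0.5 0 0 0 1;0.05 -0.15 -0.5 0 0 0 1;0.1 -0.3 -0.5 0 0 0 1;0.17 -0.45 -0.5 0 0 0 1;0.233 -0.6 -0.5 0 0 0 1;0.233 -0.675 -0.5 0 0 0 1;0.233 -0.675 -0.5 0 0 0 1;0.233 -0.675 -0.5 0 0 0 1")

```text
time_s: 30.98
eef_pos: [570.6, 387.2, 236.3]
ee_rot: [0.0, 1.0, 0.029, -0.0]
force: [-0.3, -0.6, 0.5]
grip_width: 1.002
grip_force: 0.0
```

```bash
python3 look.py w8 door_left_handle door_right_handle stick; python3 -c "
from h import *
w=capture('wrist');t=capture('top')
for l in('door_left_handle','door_right_handle','stick'):
  qs=[(c,mark_of(l,c)) for c in(w,t)]; qs=[(c,q[0]['point']) for c,q in qs if q]
  print(l,qs and [atz(c,p,23 if l=='stick' else 160).round(1) for c,p in qs],tri([ray(*a) for a in qs]) if len(qs)>1 else '')
r=regions_of('door_left_handle',w)
for q in r[:2]: p=np.argwhere(q['region']);print(q['confidence'],p.min(0),p.max(0))"
```

```text
31.025 [570.71717728 386.90952875 236.58661012] [1.37112332e-04 9.99598745e-01 2.83254360e-02 4.12491101e-07] (array([647.97815426, 391.47763962, 360.76483847]), array([-0.29219555, -0.01946974, -0.95616039]))
door_left_handle [214.  319.7] 0.87 [525. 384.  20.]
door_right_handle [218.1 580. ] 0.6 [539.  55.  20.]
stick [238.7 530.7] 0.62 [508. 110.  20.]
door_left_handle [array([574.6, 388. , 160. ]), array([570. , 384.9, 160. ])] (array([571.52216945, 387.77955394, 151.39075148]), np.float64(0.09677771482727972))
door_right_handle [array([584.3, 195.6, 160. ]), array([577.4, 196.7, 160. ])] (array([580.83036256, 195.58527379, 158.14281373]), np.float64(3.3356298940229423))
stick [array([509.3, 113. ,  23. ])]
```

View pics/w8.png

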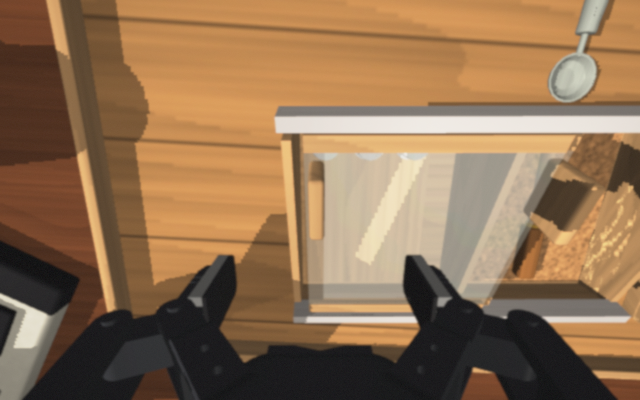

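The left handle (row 200, col 317) is centred between the fingers, and the stick lies on the cork. Pinch and drag the left door open; this closes the right one.

>>> jog_arm(series="0 -0.002 0.1 0 0 0 0.3;0 -0.002 0.194 0 0 0 0;0 -0.002 0.194 0 0 0 0;0 -0.002 0.194 0 0 0 -1;0 -0.002 0.194 0 0 0 -1;0 -0.002 0.194 0 0 0 -1;0 -0.002 0.194 0 0 0 -1;0 -0.002 0.194 0 0 0 -1;0 0.05 0.194 0 0 0 -1;0 0.1 0.194 0 0 0 -1;0 0.15 0.194 0 0 0 -1;0 0.2 0.194 0 0 0 -1;0 0.25 0.194 0 0 0 -1;0 0.3 0.194 0 0 0 -1;0 0.34 0.194 0 0 0 -1;0 0.36 0.194 0 0 0 -1;0 0.36 0.194 0 0 0 -1", grip_force=40)

```text
time_s: 33.75
eef_pos: [579.7, 243.7, 161.2]
ee_rot: [-0.0, 1.0, 0.029, 0.002]
force: [-0.8, -0.9, 7.6]
grip_width: 0.127
grip_force: 41.5
```

>>> jog_arm(series="0 0.01 0 0 0 0 -1;0 0.02 0 0 0 0 -1;0 0.02 0 0 0 0 -1")

```text
time_s: 34.12
eef_pos: [579.9, 240.7, 161.2]
ee_rot: [-0.005, 1.0, 0.029, 0.003]
force: [1.6, 22.8, 4.3]
grip_width: 0.127
grip_force: 41.2
```

>>> jog_arm(series="0 -0.02 0 0 0 0 -0.5;0 -0.02 0 0 0 0 0.2;0 -0.02 0 0 0 0 0.2;0 -0.02 -0.1 0 0 0 0.2;0 -0.02 -0.22 0 0 0 0.2;-0.1 0.12 -0.22 0 0 0 0.2;-0.2 0.27 -0.22 0 0 0 0.2;-0.3 0.42 -0.22 0 0 0 0.2;-0.3 0.57 -0.22 0 0 0 0.2;-0.3 0.72 -0.22 0 0 0 0.2;-0.3 0.85 -0.22 0 0 0 0.2;-0.3 0.909 -0.22 0 0 0 0.2;-0.3 0.909 -0.22 0 0 0 0.2;-0.3 0.909 -0.22 0 0 0 0.2")

```text
time_s: 35.88
eef_pos: [480.3, -133.3, 246.8]
ee_rot: [-0.0, 1.0, 0.029, -0.0]
force: [-0.3, 0.4, -0.9]
grip_width: 0.601
grip_force: 0.0
```

```bash
cat > caps.py <<'E'
from h import *
import cv2,sys
def circ(c):
    # ledge caps: bright low-saturation blobs
    h=cv2.cvtColor(c['img'],cv2.COLOR_RGB2HSV); m=((h[...,1]<60)&(h[...,2]>120)).astype(np.uint8)
    n,l,st,ce=cv2.connectedComponentsWithStats(cv2.morphologyEx(m,cv2.MORPH_OPEN,np.ones((3,3))))
    return [(ce[i][::-1].round(1),st[i]) for i in range(1,n) if st[i][4]>40]
c=capture('wrist'); save(c,'caps'); q=sense(); print(q['eef_pos'],q['ee_rot'])
for l in('cap1','cap2','cap3'):
    for r in mark_of(l,c)[:4]: print(l,np.round(r['point'],1),round(r['confidence'],2),atz(c,r['point'],20).round(1))
for l in('cap1',):
    for r in regions_of(l,c)[:6]: print('reg',r['point'],round(r['confidence'],2),r['region'].sum(),atz(c,r['point'],38).round(1))
for p,st in circ(c):
    X=atz(c,p,36)
    if 380<X[0]<600 and -240<X[1]<-60: print('blob',p,st,X.round(1))
E
python3 caps.py
```

```text
[ 480.34819397 -132.93365489  246.88468579] [-6.69600489e-05  9.99573738e-01  2.91948105e-02 -1.75413799e-05]
cap1 [118.8 314.6] 0.95 [ 549.3 -123.8   20. ]
cap1 [168.7 315. ] 0.61 [ 490.3 -127.5   20. ]
cap2 [118.8 314.6] 0.95 [ 549.3 -123.8   20. ]
cap2 [168.7 315. ] 0.61 [ 490.3 -127.5   20. ]
cap3 [118.8 314.6] 0.95 [ 549.3 -123.8   20. ]
cap3 [168.7 315. ] 0.61 [ 490.3 -127.5   20. ]
reg [168.3, 315.4] 0.89 799 [ 494.2 -128.    38. ]
reg [223.0, 315.7] 0.78 711 [ 425.7 -132.2   38. ]
reg [118.0, 316.0] 0.69 861 [ 550.7 -125.6   38. ]
reg [163.4, 354.7] 0.5 23615 [ 502.7 -173.3   38. ]
blob [175.5 400.1] [ 357   90   83  166 5820] [ 491.2 -228.7   36. ]
blob [116.5 318.3] [303 100  32  34 848] [ 552.4 -128.    36. ]
blob [171.  316.3] [302 155  30  33 762] [ 490.7 -129.2   36. ]
blob [221.  314.4] [301 204  29  34 696] [ 427.5 -130.4   36. ]
```

>>> jog_arm(series="0.1 -0.005 0.1 0 0 0 0.2;0.176 -0.005 0.22 0 0 0 0.2;0.176 -0.005 0.33 0 0 0 0.2;0.176 -0.005 0.42 0 0 0 0.2;0.176 -0.005 0.48 0 0 0 0.2;0.176 -0.005 0.502 0 0 0 0.2;0.176 -0.005 0.502 0 0 0 0.2;0.176 -0.005 0.502 0 0 0 -1;0.176 -0.005 0.502 0 0 0 -1;0.176 -0.005 0.502 0 0 0 -1;0.176 -0.005 0.502 0 0 0 -1;0.176 -0.005 0.502 0 0 0 -1", grip_force=30)

```text
time_s: 37.62
eef_pos: [551.2, -127.9, 47.3]
ee_rot: [0.0, 1.0, 0.029, 0.001]
force: [-1.3, 1.1, 6.3]
grip_width: 0.363
grip_force: 30.0
```

```bash
python3 - <<'E'
from h import *
import pickle
w=pickle.load(open('w4.pkl','rb')); w2=pickle.load(open('w2.pkl','rb'))
# predicted tops of stock caps for chest pose vs seen
for y in(62,112,162):
  X=[532+82.9-.057*y,215+4.7+.998*y,41]; print(X,proj(w,X),proj(w2,X))
print(sense()['grip_width'])
E
```

```text
[611.366, 281.57599999999996, 41] (np.float64(63.03104160417067), np.float64(160.67471915824723)) (np.float64(54.17636273472223), np.float64(251.465822803601))
[608.516, 331.476, 41] (np.float64(62.7928321161934), np.float64(111.43445310940409)) (np.float64(56.2814337358798), np.float64(218.73194518352994))
[605.6659999999999, 381.376, 41] (np.float64(62.554548609483696), np.float64(62.178886653704566)) (np.float64(58.37805290745892), np.float64(186.12949360796486))
0.3631999834044667
```

>>> jog_arm(series="0 0 -0.05 0 0 0 -1;0 0 -0.15 0 0 0 -1;0 0 -0.28 0 0 0 -1;0 -0.12 -0.36 0 0 0 -1;0.01 -0.27 -0.36 0 0 0 -1;0.02 -0.42 -0.36 0 0 0 -1;0.03 -0.57 -0.36 0 0 0 -1;0.04 -0.72 -0.36 0 0 0 -1;0.04 -0.86 -0.36 0 0 0 -1;0.04 -0.95 -0.36 0 0 0 -1;0.04 -0.95 -0.36 0 0 0 -1;0.04 -0.95 -0.36 0 0 0 -1")

```text
time_s: 39.12
eef_pos: [544.8, 251.9, 190.1]
ee_rot: [0.0, 1.0, 0.029, 0.0]
force: [0.0, -0.9, 0.3]
grip_width: 0.361
grip_force: 29.8
```

```bash
python3 - <<'E'
from h import *
q=sense();print(q['eef_pos'],q['ee_rot'],q['grip_width'])
c=capture('wrist');save(c,'w9')
for l in('cap1','stockmat','door_left_handle'):
    for r in regions_of(l,c)[:6]: print('reg',l,r['point'],round(r['confidence'],2),r['region'].sum(),atz(c,r['point'],41).round(1))
for l in('stockmat','chest'):
    for r in mark_of(l,c)[:1]: print(l,r['point'],r['confidence'],atz(c,r['point'],10).round(1))
for x,y in((83,62),(83,112),(83,162)):
    print(proj(c,[540+.998*x-.057*y,215+.057*x+.998*y,41]))
E
```

```text
[544.76678668 251.92299711 190.14070187] [1.37652148e-04 9.99588429e-01 2.86870750e-02 6.89055190e-05] 0.3614883659034828
reg cap1 [263.5, 315.8] 0.97 4403 [467.6 250.8  41. ]
reg cap1 [302.9, 631.5] 0.67 555 [ 439.  -104.7   41. ]
reg stockmat [173.0, 239.9] 0.85 24287 [561.3 329.4  41. ]
reg door_left_handle [172.9, 476.3] 0.85 60021 [574.8 101.6  41. ]
reg door_left_handle [25.6, 482.1] 0.72 1960 [698.6 124.6  41. ]
stockmat [191.8, 251.1] 0.7 [534.1 325.9  10. ]
chest [191.8, 350.4] 0.86 [540.5 217.2  10. ]
(np.float64(113.22543010199146), np.float64(291.1834140943028))
(np.float64(113.11554244621898), np.float64(236.1146745859902))
(np.float64(113.005634863751), np.float64(181.03594907882683))
```

View pics/w9.png

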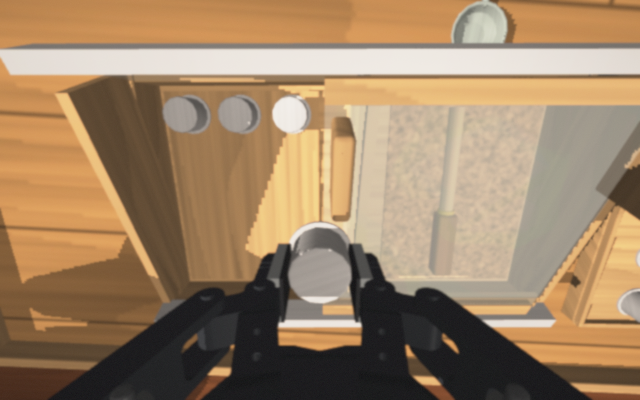

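Predicted stock capsule tops match the picture (row 113, cols 291, 237 and 181), so the chest pose is good. Placing the first capsule.

>>> jog_arm(series="0.006 -0.1 0 0 0 0 -1;0.006 -0.189 0.05 0 0 0 -1;0.006 -0.189 0.17 0 0 0 -1;0.006 -0.189 0.28 0 0 0 -1;0.006 -0.189 0.345 0 0 0 -1;0.006 -0.189 0.375 0 0 0 -1;0.006 -0.189 0.375 0 0 0 -1;0.006 -0.189 0.375 0 0 0 -1")

```text
time_s: 40.42
eef_pos: [543.3, 328.3, 41.0]
ee_rot: [-0.0, 1.0, 0.029, 0.001]
force: [-0.4, -0.4, -0.5]
grip_width: 0.356
grip_force: 32.3
```

>>> jog_arm(series="0 0 0.004 0 0 0 -1;0 0 0.004 0 0 0 -0.2;0 0 0.004 0 0 0 0.1;0 0 0.004 0 0 0 0.2;0 0 -0.06 0 0 0 0.2;0 0 -0.2 0 0 0 0.2;0 0 -0.34 0 0 0 0.2;0 0.05 -0.45 0 0 0 0.2;-0.05 0.2 -0.5 0 0 0 0.2;-0.1 0.35 -0.5 0 0 0 0.2;-0.12 0.5 -0.5 0 0 0 0.2;-0.12 0.65 -0.5 0 0 0 0.2;-0.12 0.8 -0.5 0 0 0 0.2;-0.12 0.95 -0.5 0 0 0 0.2;-0.12 0.98 -0.5 0 0 0 0.2;-0.12 0.98 -0.5 0 0 0 0.2")

```text
time_s: 42.42
eef_pos: [517.3, -66.0, 240.0]
ee_rot: [-0.0, 1.0, 0.028, -0.0]
force: [-1.3, -0.6, -0.1]
grip_width: 0.602
grip_force: 0.0
```

```bash
python3 caps.py; python3 -c "
from h import *
t=capture('top')
for r in regions_of('cap1',t)[:8]: print(r['point'],round(r['confidence'],2),r['region'].sum(),atz(t,r['point'],36).round())"
```

```text
[517.34283226 -65.09245197 239.99417663] [-2.11366051e-04  9.99579664e-01  2.89905179e-02 -3.26626432e-05]
cap1 [202.7 366.9] 0.85 [ 489.4 -127.5   20. ]
cap1 [231.9 353.7] 0.63 [ 448.9 -114.7   20. ]
cap2 [202.7 366.9] 0.85 [ 489.4 -127.5   20. ]
cap2 [231.9 353.7] 0.63 [ 448.9 -114.7   20. ]
cap3 [202.7 366.9] 0.85 [ 489.4 -127.5   20. ]
cap3 [231.9 353.7] 0.63 [ 448.9 -114.7   20. ]
reg [237.4, 354.8] 0.88 790 [ 449.3 -114.    38. ]
reg [204.5, 370.8] 0.73 818 [ 493. -129.   38.]
blob [212.3 454.5] [ 408  131   92  157 6165] [ 488.4 -231.5   36. ]
blob [205.9 370.1] [355 189  32  34 793] [ 490.5 -128.8   36. ]
blob [238.3 353.8] [339 221  30  34 728] [ 447.1 -113.2   36. ]
blob [285.4 389.4] [387 282   7   9  47] [ 382.5 -166.3   36. ]
[234.1, 225.9] 0.46 147 [543. 321.  36.]
```

One capsule was knocked to (447,-114), with room left between them. Pick the middle one.

>>> jog_arm(series="-0.076 0.1 0 0 0 0 0.2;-0.076 0.153 0.1 0 0 0 0.2;-0.076 0.153 0.22 0 0 0 0.2;-0.076 0.153 0.34 0 0 0 0.2;-0.076 0.153 0.43 0 0 0 0.2;-0.076 0.153 0.47 0 0 0 0.2;-0.076 0.153 0.485 0 0 0 0.2;-0.076 0.153 0.485 0 0 0 0.2;-0.076 0.153 0.485 0 0 0 -1;-0.076 0.153 0.485 0 0 0 -1;-0.076 0.153 0.485 0 0 0 -1;-0.076 0.153 0.485 0 0 0 -1;-0.076 0.153 0.485 0 0 0 -1")

```text
time_s: 44.4
eef_pos: [491.1, -129.0, 47.2]
ee_rot: [0.0, 1.0, 0.029, 0.001]
force: [-0.8, 0.1, 6.0]
grip_width: 0.356
grip_force: 29.7
```

>>> jog_arm(series="0 0 -0.05 0 0 0 -1;0 0 -0.15 0 0 0 -1;0 0 -0.28 0 0 0 -1;0.01 -0.12 -0.36 0 0 0 -1;0.02 -0.27 -0.36 0 0 0 -1;0.04 -0.42 -0.36 0 0 0 -1;0.06 -0.57 -0.36 0 0 0 -1;0.08 -0.72 -0.36 0 0 0 -1;0.1 -0.86 -0.36 0 0 0 -1;0.1 -0.96 -0.36 0 0 0 -1;0.1 -0.96 -0.36 0 0 0 -1;0.1 -0.96 -0.36 0 0 0 -1")

```text
time_s: 45.9
eef_pos: [508.4, 256.5, 190.2]
ee_rot: [0.0, 1.0, 0.029, 0.0]
force: [0.2, -0.1, -0.0]
grip_width: 0.364
grip_force: 29.9
```

>>> jog_arm(series="-0.009 -0.1 0 0 0 0 -1;-0.009 -0.205 0.05 0 0 0 -1;-0.009 -0.205 0.17 0 0 0 -1;-0.009 -0.205 0.28 0 0 0 -1;-0.009 -0.205 0.345 0 0 0 -1;-0.009 -0.205 0.379 0 0 0 -1;-0.009 -0.205 0.379 0 0 0 -1;-0.009 -0.205 0.379 0 0 0 -1;-0.009 -0.205 0.379 0 0 0 -0.2;-0.009 -0.205 0.379 0 0 0 0.2;-0.009 -0.205 0.379 0 0 0 0.2;-0.009 -0.205 0.3 0 0 0 0.2;-0.009 -0.205 0.16 0 0 0 0.2;-0.009 -0.205 0 0 0 0 0.2;-0.009 -0.205 -0.1 0 0 0 0.2;-0.009 -0.205 -0.1 0 0 0 0.2")

```text
time_s: 47.9
eef_pos: [501.0, 339.0, 233.6]
ee_rot: [-0.001, 1.0, 0.029, 0.003]
force: [0.0, 0.1, -0.7]
grip_width: 0.602
grip_force: 0.0
```

>>> jog_arm(series="0 0.15 0 0 0 0 0.2;0 0.3 0 0 0 0 0.2;0 0.45 0 0 0 0 0.2;0 0.6 0 0 0 0 0.2;0 0.75 0 0 0 0 0.2;0 0.9 0 0 0 0 0.2;0 1 0 0 0 0 0.2;0 1 0 0 0 0 0.2;0 1 0 0 0 0 0.2")

```text
time_s: 49.02
eef_pos: [522.8, -60.0, 229.3]
ee_rot: [-0.0, 1.0, 0.029, -0.001]
force: [0.7, -0.1, -0.1]
grip_width: 0.601
grip_force: 0.0
```

```bash
python3 caps.py; python3 -c "
from h import *
t=capture('top')
for r in regions_of('cap1',t)[:8]: print(r['point'],round(r['confidence'],2),r['region'].sum(),atz(t,r['point'],36).round())"
```

```text
[522.91400535 -59.69231237 229.5251401 ] [-2.96423616e-04  9.99569566e-01  2.93330479e-02 -4.08501346e-04]
cap1 [240.6 356.9] 0.85 [ 447.  -112.3   20. ]
cap2 [240.6 356.9] 0.85 [ 447.  -112.3   20. ]
cap3 [240.6 356.9] 0.85 [ 447.  -112.3   20. ]
reg [243.1, 357.9] 0.86 739 [ 452.1 -110.8   38. ]
reg [133.6, 220.9] 0.44 1619 [571.3  48.2  38. ]
blob [220.2 463.2] [ 418  138   93  159 6487] [ 488.1 -232.2   36. ]
blob [245.5 357.7] [344 228  30  35 675] [ 447.9 -111.2   36. ]
blob [285.4 389.4] [387 282   7   9  47] [ 394.7 -157.1   36. ]
[254.8, 218.3] 0.46 151 [490. 335.  36.]
[234.3, 224.4] 0.43 198 [542. 325.  36.]
```

>>> jog_arm(series="-0.1 0.06 0 0 0 0 0.2;-0.195 0.12 0.08 0 0 0 0.2;-0.195 0.12 0.2 0 0 0 0.2;-0.195 0.12 0.32 0 0 0 0.2;-0.195 0.12 0.41 0 0 0 0.2;-0.195 0.12 0.451 0 0 0 0.2;-0.195 0.12 0.451 0 0 0 0.2;-0.195 0.12 0.451 0 0 0 0.2;-0.195 0.12 0.451 0 0 0 -1;-0.195 0.12 0.451 0 0 0 -1;-0.195 0.12 0.451 0 0 0 -1;-0.195 0.12 0.451 0 0 0 -1;-0.195 0.12 0.451 0 0 0 -1")

```text
time_s: 51.0
eef_pos: [448.4, -113.4, 50.6]
ee_rot: [0.0, 1.0, 0.029, 0.001]
force: [-1.5, 0.2, 6.1]
grip_width: 0.365
grip_force: 29.3
```

>>> jog_arm(series="0 0 -0.05 0 0 0 -1;0 0 -0.15 0 0 0 -1;0 0 -0.28 0 0 0 -1;0.01 -0.12 -0.36 0 0 0 -1;0.02 -0.27 -0.36 0 0 0 -1;0.04 -0.42 -0.36 0 0 0 -1;0.06 -0.57 -0.36 0 0 0 -1;0.08 -0.72 -0.36 0 0 0 -1;0.1 -0.86 -0.36 0 0 0 -1;0.1 -0.96 -0.36 0 0 0 -1;0.1 -0.96 -0.36 0 0 0 -1;0.1 -0.96 -0.36 0 0 0 -1")

```text
time_s: 52.5
eef_pos: [465.8, 272.0, 193.8]
ee_rot: [0.0, 1.0, 0.029, 0.0]
force: [0.5, 0.5, -0.5]
grip_width: 0.359
grip_force: 29.9
```

>>> jog_arm(series="-0.008 -0.06 0 0 0 0 -1;-0.008 -0.113 0.05 0 0 0 -1;-0.008 -0.113 0.17 0 0 0 -1;-0.008 -0.113 0.28 0 0 0 -1;-0.008 -0.113 0.345 0 0 0 -1;-0.008 -0.113 0.379 0 0 0 -1;-0.008 -0.113 0.379 0 0 0 -1;-0.008 -0.113 0.379 0 0 0 -1;-0.008 -0.113 0.379 0 0 0 -0.2;-0.008 -0.113 0.379 0 0 0 0.2;-0.008 -0.113 0.379 0 0 0 0.2;-0.008 -0.113 0.3 0 0 0 0.2;-0.008 -0.113 0.16 0 0 0 0.2;-0.008 -0.113 0 0 0 0 0.2;-0.008 -0.113 -0.1 0 0 0 0.2;-0.008 -0.113 -0.1 0 0 0 0.2")

```text
time_s: 54.5
eef_pos: [460.9, 317.9, 236.9]
ee_rot: [-0.001, 1.0, 0.029, 0.003]
force: [-0.3, 0.1, -0.6]
grip_width: 0.6
grip_force: 0.0
```

```bash
python3 - <<'E'
from h import *
q=sense();print(q['eef_pos'],q['ee_rot'])
t=capture('top');w=capture('wrist')
for c in(t,w):
  for r in regions_of('cap1',c)[:8]: print(r['point'],round(r['confidence'],2),r['region'].sum(),atz(c,r['point'],36).round())
  for l in('door_left_handle','door_right_handle'):
    for r in mark_of(l,c)[:1]: print(l,r['point'],atz(c,r['point'],160).round(1),r['confidence'])
E
```

```text
[460.92957075 317.88943394 236.92393516] [-0.00118706  0.99957686  0.02890213  0.00305786]
[271.1, 226.1] 0.74 179 [450. 312.  36.]
[238.9, 226.1] 0.61 160 [531. 320.  36.]
[249.0, 214.8] 0.46 55 [504. 346.  36.]
door_left_handle [212.9, 251.9] [578.2 239.  160. ] 0.8
door_right_handle [214.9, 336.6] [583.7  46.1 160. ] 0.62
[145.5, 305.8] 0.89 832 [501. 335.  36.]
[109.0, 308.8] 0.76 847 [540. 333.  36.]
[182.9, 318.4] 0.56 817 [460. 319.  36.]
door_left_handle [40.1, 457.2] [584.7 239.7 160. ] 0.63
```

All three are on the stock floor. Close the left door.

>>> jog_arm(series="0.14 0.1 0 0 0 0 0.2;0.286 0.21 0 0 0 0 0.2;0.286 0.21 0 0 0 0 0.2;0.286 0.21 0.1 0 0 0 0.2;0.286 0.21 0.195 0 0 0 0.2;0.286 0.21 0.195 0 0 0 0.2;0.286 0.21 0.195 0 0 0 -1;0.286 0.21 0.195 0 0 0 -1;0.286 0.21 0.195 0 0 0 -1;0.286 0.21 0.195 0 0 0 -1;0.286 0.21 0.195 0 0 0 -1", grip_force=40)

```text
time_s: 56.28
eef_pos: [579.6, 241.0, 157.5]
ee_rot: [-0.001, 1.0, 0.029, 0.002]
force: [-1.5, 3.7, 6.3]
grip_width: 0.126
grip_force: 42.4
```

>>> jog_arm(series="0 -0.05 0 0 0 0 -1;0 -0.1 0 0 0 0 -1;0 -0.15 0 0 0 0 -1;0 -0.2 0 0 0 0 -1;0 -0.25 0 0 0 0 -1;0 -0.3 0 0 0 0 -1;0 -0.34 0 0 0 0 -1;0 -0.37 0 0 0 0 -1;0 -0.39 0 0 0 0 -1;0 -0.395 0 0 0 0 -1;0 -0.395 0 0 0 0 -1")

```text
time_s: 57.65
eef_pos: [570.4, 398.4, 157.6]
ee_rot: [-0.001, 1.0, 0.029, 0.001]
force: [0.1, 1.3, 5.6]
grip_width: 0.126
grip_force: 42.4
```

>>> jog_arm(series="0 -0.007 0 0 0 0 -1;0 -0.013 0 0 0 0 -1;0 -0.013 0 0 0 0 -1")

```text
time_s: 58.02
eef_pos: [570.3, 401.0, 157.5]
ee_rot: [0.002, 1.0, 0.028, 0.0]
force: [-4.6, -12.3, 8.9]
grip_width: 0.128
grip_force: 42.9
```

Left is at its stop. Now make sure the right door is against its stop too.

>>> jog_arm(series="0 0 0 0 0 0 0.2;0 0 0 0 0 0 0.2;0 0 0 0 0 0 0.2;0 0 -0.1 0 0 0 0.2;0 0 -0.2 0 0 0 0.2;0 0.15 -0.2 0 0 0 0.2;0 0.3 -0.2 0 0 0 0.2;0 0.45 -0.2 0 0 0 0.2;0 0.6 -0.2 0 0 0 0.2;0 0.75 -0.2 0 0 0 0.2;0 0.89 -0.2 0 0 0 0.2;0 0.89 -0.2 0 0 0 0.2;0 0.89 -0.2 0 0 0 0.2")

```text
time_s: 59.65
eef_pos: [590.2, 48.1, 235.6]
ee_rot: [-0.0, 1.0, 0.029, 0.0]
force: [-0.4, 0.9, 0.1]
grip_width: 0.603
grip_force: 0.0
```

```bash
python3 look.py w10 door_right_handle stick; python3 -c "
from h import *
w=capture('wrist'); q=mark_of('door_right_handle',w)[0]; print(q,atz(w,q['point'],159))"
```

```text
59.7 [590.11100221  48.69397324 235.60553886] [-1.58925038e-04  9.99568267e-01  2.93812026e-02 -8.66725870e-06] (array([667.5190412 ,  52.29238101, 360.15632599]), array([-0.29185248, -0.01879972, -0.95627857]))
door_right_handle [215.9 321. ] 0.61 [543.  43.  20.]
{'point': [219.0, 325.1], 'confidence': 0.93} [591.51456964  44.45665601 159.        ]
```

>>> jog_arm(series="0 0.01 0.1 0 0 0 0.2;0 0.01 0.192 0 0 0 0.2;0 0.01 0.192 0 0 0 0.2;0 0.01 0.192 0 0 0 -1;0 0.01 0.192 0 0 0 -1;0 0.01 0.192 0 0 0 -1;0 0.01 0.192 0 0 0 -1;0 0.01 0.192 0 0 0 -1;0 0.02 0.192 0 0 0 -1;0 0.028 0.192 0 0 0 -1;0 0.034 0.192 0 0 0 -1;0 0.034 0.192 0 0 0 -1")

```text
time_s: 61.4
eef_pos: [591.4, 37.1, 160.5]
ee_rot: [-0.003, 1.0, 0.029, 0.001]
force: [-0.4, 15.5, 8.1]
grip_width: 0.126
grip_force: 42.2
```

At its stop (15 N). Release, lift, final check.

>>> jog_arm(series="0 -0.005 0 0 0 0 0.2;0 -0.005 0 0 0 0 0.2;0 -0.005 0 0 0 0 0.2;0 -0.005 -0.1 0 0 0 0.2;0 -0.005 -0.25 0 0 0 0.2;-0.1 0 -0.4 0 0 0 0.2;-0.3 0 -0.5 0 0 0 0.2;-0.3 -0.3 -0.5 0 0 0 0.2;-0.3 -0.3 -0.5 0 0 0 0.2;-0.3 -0.3 -0.5 0 0 0 0.2;-0.3 -0.3 -0.5 0 0 0 0.2")

```text
time_s: 62.78
eef_pos: [464.4, 146.5, 358.6]
ee_rot: [0.0, 1.0, 0.029, -0.0]
force: [0.7, -0.5, 0.2]
grip_width: 0.598
grip_force: 0.0
```

```bash
python3 - <<'E'
from h import *
print(sense()['eef_pos'])
w=capture('wrist');t=capture('top')
for c in(w,t):
  for l,z in(('door_left_handle',159),('door_right_handle',159),('stick',23),('mug',0),('tumbler',0),('spoon',0)):
    for r in mark_of(l,c)[:1]: print(l,np.round(r['point']),atz(c,r['point'],z).round(1),round(r['confidence'],2))
  for r in regions_of('cap1',c)[:7]: print('cap',r['point'],round(r['confidence'],2),atz(c,r['point'],36).round())
E
```

```text
[464.39501496 146.52784284 358.60101997]
door_left_handle [66. 79.] [571.4 399.9 159. ] 0.65
door_right_handle [ 65. 436.] [594.   34.3 159. ] 0.92
door_left_handle [209. 180.] [578.3 403.3 159. ] 0.65
door_right_handle [213. 340.] [588.3  37.6 159. ] 0.62
tumbler [178. 427.] [ 730.4 -203.8    0. ] 0.78
spoon [166. 312.] [748.  113.9   0. ] 0.75
```

```bash
python3 -c "
from rig import *
print(finish_job())"
```

```text
the job is handed in; nothing more can be done
None
```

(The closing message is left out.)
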